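# Turn the cover fastener with the blade key and hold the cover shut

### The arm

A 6-joint arm with a two-finger parallel gripper is mounted at the origin on the work surface. World frame = base frame: x ahead of the robot, y to its left, z up, the work surface at z = 0. Lengths are in m, angles in degrees, forces in N, time in s.
With the tool pointing down it reaches from about 0.275 to 0.75 m from the base axis. Payload 10.2 kg.
Tool frame: the origin (TCP) lies at the very end of the fingers, on their centre line; the grasp point (between the pads) lies 19 mm behind it; z points along the fingers, y is the direction in which the jaws open and shut (so a half turn about z gives the same grasp; the last joint's range is limited). The gripper opens to 85 mm and grips with 20 to 120 N. Pads are 22 mm wide; open, the fingers measure 114 mm over their backs; the gripper's body (76 mm by 85 mm) begins 54 mm behind the grasp point. The pads swing forward as they close: fully open they stand 13 mm farther back than shut.
Start: joints at [61.169, 17.928, 85.812, -0, 76.261, -12.8], TCP at [0.145, 0.505, 0.193] pointing down, gripper open.
Joint ranges: [-168.41, 168.41], [-55.51, 124.54], [10.69, 146.95], [-70.63, 250.63], [1, 178], [-165.06, 165.06]. Speed limits (degrees/s): [136.94, 136.94, 172.46, 180, 180, 180].

### API

Orientations are given as a 3x3 rotation matrix whose columns are the frame's x, y, z axes.
In Python, from workcell import observe, optics, finish_job gives the robot as it stands.
- The arm moves only by the tool step_arm, never from a script. Its argument "series" is a list of rows, each a list of 2 entries, a list of its own where there are three numbers: the shift along the tool's x, y, z in mm, then the turn about the tool's z in rad. A call has exactly 5 rows; each row shifts and turns the commanded pose from where the row before left it, along the tool's axes as they then stand; what a row does not reach is not made up. A row lasts 1/10 s, in which the tool goes at most 50 mm and 8.59 degrees, less where a joint would pass 70% of its speed; a pose out of reach is approached as far as the arm can. A call is refused whole if a number of a shift passes 50 or a number of a turn 0.15, either way. A call with a gripper value outside its range is refused whole. "jaw" is the opening, from -1 (shut) to 1 (fully open), set as the call begins (left out, the last holds). The fingers move at their own pace and stop on an object; "newtons" is the grip in N (left out, the last holds). Time passes only in rows, so rows that do not move let the fingers close, or fill a call up. It gives the time, the measured TCP pose, the force and the opening at its end, in the units of the state.
- observe(): the state, without advancing time (a new reading comes with each control period).
- optics.get_image(name): name is "scene" or "top" or "wrist"; returns a dict with "frame" (480x640x3 uint8, red, green, blue), "mtx" (3x3 intrinsics, pixels), "k1" (the pictures are not rectified: a ray, as slopes to the right and down, at radius r is drawn at 1 + k1 r^2 times it, then the intrinsics apply), "R" (3x3) and "t" (3): a world point X has camera coordinates R X + t. Camera axes: x right, y down, z forward; pixel columns grow to the right and rows downward; lengths in m; the calibration is good to about 2 mm. A picture is of the moment at which its call begins. There is no depth.
- finish_job(): hands the job in, once; it reports no verdict.
The state is a dict: "clock": time; "q": joint angles; "qd": joint speeds; "joint_efforts": joint torques, N m; "eef_pos": TCP position; "tcp_rot": TCP orientation; "contact_force": force on the tool from outside, world axes, zero at the start; "wrist_torque": the same for the moment, N m; "gripper_width": opening from 0.0 (shut) to 1.0 (fully open).
Only numpy, scipy, OpenCV 4.12 (cv2) and the standard library are available. Lean on these libraries where they do the work, as an engineer would, in place of code of your own. Each camera call takes 0.05 s, during which the arm holds its last target. There are 200 camera calls.

### The job

Lift the flat-gripped blade key up and off its hook, put its blade in the slot of the fastener on the enclosure's cover, and turn the fastener clockwise until its slot lines up with the two marks, while the cover still stands up on its seal. Only then push the cover down flush onto the enclosure with the key, and finish while still holding the key and keeping the cover pressed down. Leave the round-gripped key hanging and the other things on the bench where they are.

Things in the scene. Friction and masses are not known exactly. Their poses are not given: they have to be found in the camera images.
- key_grip (a point): Centre of the blade key's grip: an upright flat black slab, 30 mm wide along this point's x, 12 mm thick along y, 44 mm tall (22 mm above and below this point); z up. The key is loose and hangs bit down in one of the two forked hooks. Pinch the grip's flat faces from above, fingers closing along y.
- key_tip (a point): Middle of the lower end of the key's flat steel blade, 80 mm straight below key_grip; same axes. The blade is 30 mm wide along x, 4 mm thick along y, 20 mm long, thinned to 2.5 mm over its last 4 mm; it lies in the plane of the grip.
- key: The whole blade key, about 140 g; origin and axes as key_tip. Under the grip a round steel collar, 34 mm across, 6 mm thick (its top 22 mm below key_grip), then a 12 mm round neck 32 mm long.
- round_key_grip (a point): Centre of the grip of the other key, which stays hanging: a round black knob 34 mm across and 42 mm tall, with the same collar and a round 14 mm bit in place of a blade.
- rack: Fixed key rack: steel base 130 x 210 x 10 mm (x, y, z), origin at the centre of its underside, with two equal forked hooks 120 mm apart (y = +60 and -60 mm, x = 0 in its frame) that open to its -x side, towards the robot within 0.25 rad. Nothing on it is taller than 129 mm except the hanging keys.
- hook_left (a point): Middle of the hook at the rack's +y side, level with the tops of its two prongs (120 mm above the bench), on which a key's collar rests. The prongs run along the rack's x, 18 mm apart, with upturned tips 9 mm high. Neck and blade (its width along the prongs) pass between them: a key can be lifted straight up; it is clear after 65 mm.
- hook_right (a point): The same on the rack's -y side. Which key hangs in which hook varies.
- enclosure: Fixed grey enclosure box lying on the bench, 240 x 200 mm (x, y) and 80 mm high, origin at the centre of its underside, with an aluminium cover on top. The two dark marks on the cover, either side of the fastener, lie along this frame's x axis.
- cover_mid (a point): Centre of the cover's upper face; 92 mm above the bench while the cover stands up on its seal. The cover is 240 x 200 x 6 mm and slides only straight up and down.
- cover (a joint): How far the cover is pushed down, in m: 0 standing up on its springy seal (underside 6 mm above the box), 0.006 down flush on the box, where it meets a stop. It starts to move at about 8 N of push and needs about 13 N to be fully down; it springs back up when let go.
- slot (a point): Middle of the slot floor in the fastener, a round steel boss with a dark slot floor, 44 mm across, 15 mm tall, on the cover, 50 mm from its middle towards the enclosure's -x side. z up, y along the slot, which is 8 mm wide, 36 mm long, 12 mm deep, its upper 5 mm flared to 19 mm. A blade on its floor puts key_grip 80 mm above this point. It turns with the fastener and goes down with the cover.
- fastener (a joint): Turn of the fastener in rad, growing clockwise from above: 0 slot square to the marks, 1.571 slot lined up with the marks (along the enclosure's x); a stop at 1.60. It starts between 0.2 and 0.6, stays where it is left and takes about 0.06 N m to turn. The blade has about 0.13 rad of play in the slot to each side.
- bearing: Loose ball bearing ring, 52 mm across, 15 mm tall, lying on the bench; leave alone. Origin at its underside.
- oil: Loose grey bottle, 48 mm across, 120 mm tall; leave alone. Origin at its underside.
- wrench: Loose wrench lying on the bench; leave alone. Origin at its underside.
- profile: Loose aluminium profile 160 x 40 x 40 mm lying on the bench; leave alone. Origin at its underside.
Not all that is in view belongs to the job. What is shaped like the key but pink is not meant. Leave any purple look-alike of the rack alone.

How it is judged (in metres and radians):
On the way, in this order (a step that is already met when the one before it is completed fails the run):
1. the blade key is lifted off its hook, carried by the fingers alone (contact force between the fingers and key above 2 N and contact force between key and rack below 0.05 N and height (world z) of key_grip above 0.175 m), for 0.1 s.
2. the key's blade is in the slot (horizontal distance between key_tip and slot below 0.006 m and z of key_tip in the frame of slot below 0.005 m and angle between key_tip's own z axis and vertical below 0.2 rad), for 0.1 s.
3. the fastener is turned until its slot lines up with the marks (within 10 degrees), key in the slot, cover still up (down less than 3 mm) (all of step 2 and value of joint fastener above 1.4 rad and value of joint cover below 0.003 m), for 0.1 s.
4. the cover is pushed flush with the key (all of step 2 and value of joint cover above 0.0046 m), for 0.2 s.
At the end, for the whole second after the job is handed in: Fingers hold the blade key; blade in the slot (6 mm of its middle, 5 mm of its floor, upright within 0.2 rad); slot within 10 degrees of the marks; key pushes on the cover with over 5 N and the cover is down at least 4.6 of its 6 mm; key off the rack, round key still hanging there (all of step 4 and contact force between the fingers and key above 2 N and value of joint fastener above 1.4 rad and contact force between key and enclosure above 5 N and contact force between key and rack below 0.05 N and horizontal distance between round_key_grip and rack below 0.08 m and height (world z) of round_key_grip above 0.14 m); the arm keeps its last pose, push and grip.
It fails at once if another thing on the bench is moved more than 30 mm (distance of any of bearing, oil, wrench, profile from where it was at the start of the episode above 0.03 m).
It fails at once if the round key is moved more than 30 mm or lifted off its hook (distance of round_key_grip from where it was at the start of the episode above 0.03 m).
It also fails if it takes over 51 s, if anything falls off the work surface, if the arm or the gripper's body presses on something with over 40 N, if the wrist force passes 120 N, or if a joint passes its speed limit or range.

## Working session

There is one attempt and no reset: what is moved stays moved. The work goes in short steps, Python scripts to look and compute and a tool call to move; the robot and the scene stay as the last step left them, time stands still between calls to the robot, and variables do not carry over. Pictures are saved under pics/ and viewed, about 8 in all and at most 12, crops included, and the job is handed in when it is done.

Besides the shell and the picture viewer there is one more tool, called after "Call:" by a JSON object that holds its "op" and its "data", one argument or row to a line. step_arm: Moves the arm, as the interface text tells. Its arguments: {"type":"object","properties":{"series":{"type":"array","items":{"type":"array"}},"jaw":{"type":"number"},"newtons":{"type":"number"}},"required":["series"]}

```bash
mkdir -p pics
cat > h.py <<'E'
import numpy as np, cv2
from workcell import observe, optics
def shot(n,f):
    d=optics.get_image(n); cv2.imwrite(f'pics/{f}.png',d['frame'][:,:,::-1]); np.save(f'pics/{f}.npy',d,allow_pickle=True); return d
def load(f): return np.load(f'pics/{f}.npy',allow_pickle=True).item()
def proj(d,X):
    c=np.atleast_2d(X)@np.array(d['R']).T+d['t']; s=c[:,:2]/c[:,2:]; r2=(s**2).sum(1,keepdims=True); s=s*(1+d['k1']*r2)
    M=np.array(d['mtx']); return s@M[:2,:2].T+M[:2,2]
def ray(d,uv):
    M=np.array(d['mtx']); p=(np.atleast_2d(uv)-M[:2,2])/[M[0,0],M[1,1]]; s=p.copy()
    for _ in range(20): s=p/(1+d['k1']*(s**2).sum(1,keepdims=True))
    R=np.array(d['R']); return -R.T@d['t'], np.c_[s,np.ones(len(s))]@R
def atz(d,uv,z):
    o,v=ray(d,uv); return o+v*((np.atleast_1d(z)-o[2])/v[:,2])[:,None]
E
python3 - <<'E'
from h import *
a=shot('scene','s0'); b=shot('top','t0'); 
for d in (a,b): print(ray(d,[[320,240]]), d['k1'])
print(observe())
E
```

```text
(array([ 1.21784015, -0.33074502,  1.0285457 ]), array([[-0.57611303,  0.28761345, -0.76523534]])) -0.11844450986401894
(array([ 0.42690014, -0.01770853,  1.49918928]), array([[ 0.05496757,  0.00294434, -0.99852405]])) 0.03943388350862447
{'clock': 0.1, 'q': array([ 6.11682773e+01,  1.79584413e+01,  8.58487023e+01, -1.24544107e-03,
        7.62613547e+01, -1.27998368e+01]), 'qd': array([ 0.07659926, -0.12962084, -0.10147269,  0.03686263,  0.10783253,
       -0.03674797]), 'joint_efforts': array([ 3.20164581e-03, -4.12900114e+01, -2.60141015e+01, -1.38877003e-04,
        3.10075215e-03,  1.40000105e-05]), 'eef_pos': array([0.14487435, 0.5043342 , 0.19297893]), 'tcp_rot': array([[-9.61109512e-01,  2.76166968e-01, -5.58028744e-04],
       [ 2.76167424e-01,  9.61108961e-01, -1.05750626e-03],
       [ 2.44278129e-04, -1.17048869e-03, -9.99999285e-01]]), 'contact_force': array([ 0.30048142, -0.25742771,  0.20390693]), 'wrist_torque': array([-0.06389525,  0.0271489 ,  0.01377133]), 'gripper_width': 1.0010269310995115}
```

View pics/s0.png

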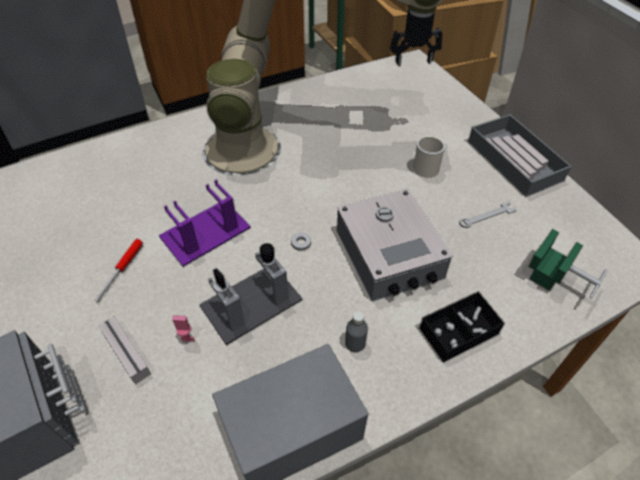

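View pics/t0.png

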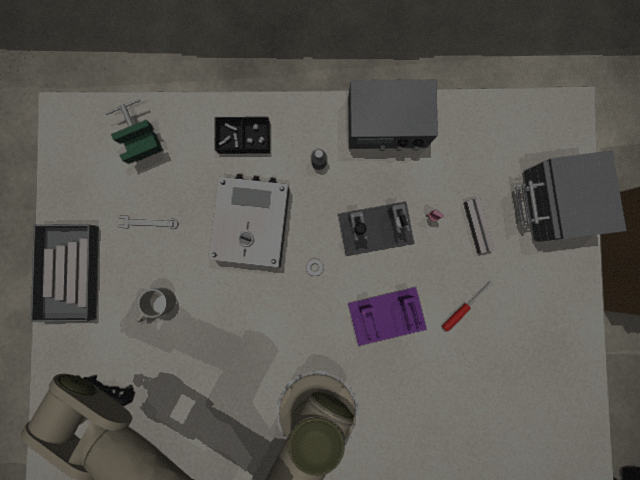

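The scene view shows the blade key at the nearer hook (220,280), the round key at (267,253), and the fastener at (385,214). In the top view the blade key is at about (402,215), the round key at (360,228), and the fastener at (247,239). The purple rack and the pink key are decoys. Next I'll zoom in on these spots.

Run:
```python
from h import *
t=load('t0');s=load('s0')
def crop(d,x,y,w,h,W,H): return cv2.resize(d['frame'][y:y+h,x:x+w],(W,H),interpolation=cv2.INTER_CUBIC)[:,:,::-1]
A=crop(t,335,195,80,60,400,300);B=crop(t,205,175,90,100,400,444)[144:]
C=crop(s,195,235,100,75,400,300);D=crop(s,345,185,100,75,400,300)
im=np.vstack([np.hstack([A,C]),np.hstack([B,D])]); cv2.imwrite('pics/c0.png',np.clip(im*1.6,0,255).astype(np.uint8))
print('base corners t', atz(t,[[337.5,213],[408,201],[414,244],[345,254]],.01).round(3))
print('box top', atz(t,[[220,178],[290,183],[281,268],[210,262]],.092).round(3))
print('fast', atz(t,[[247,239]],.1).round(3), 'key',atz(t,[[402,214]],.164).round(3), 'round',atz(t,[[360,227]],.184).round(3))
```

```text
base corners t [[ 0.59  -0.067  0.01 ]
 [ 0.625 -0.28   0.01 ]
 [ 0.495 -0.296  0.01 ]
 [ 0.466 -0.088  0.01 ]]
box top [[0.685 0.272 0.092]
 [0.669 0.071 0.092]
 [0.426 0.098 0.092]
 [0.444 0.299 0.092]]
fast [[0.508 0.193 0.1  ]] key [[ 0.569 -0.236  0.164]] round [[ 0.533 -0.121  0.184]]
```

View pics/c0.png

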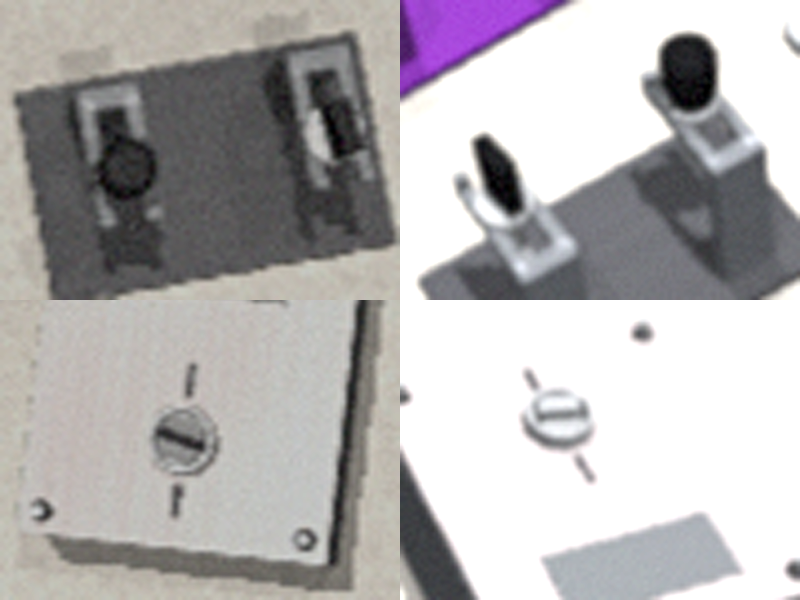

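Call:
{"op": "step_arm", "data": {
  "series": [
    [[0,0,-36],-0.148],
    [[0,0,-36],-0.148],
    [[0,0,-36],-0.147],
    [[-15.2,-44.2,0],0],
    [[-15.2,-44.2,0],0]
  ]
}}

```text
clock: 0.6
eef_pos: [0.1896, 0.4217, 0.3017]
tcp_rot: [[-0.986, -0.165, 0.001], [-0.165, 0.986, 0.001], [-0.001, 0.001, -1.0]]
contact_force: [1.3, 0.1, 0.2]
gripper_width: 0.997
```

Call:
{"op": "step_arm", "data": {
  "series": [
    [[-15.2,-44.2,0],0],
    [[-15.2,-44.2,0],0],
    [[-15.2,-44.2,0],0],
    [[-15.2,-44.2,0],0],
    [[-15.2,-44.2,0],0]
  ]
}}

```text
clock: 1.1
eef_pos: [0.3005, 0.2149, 0.3014]
tcp_rot: [[-0.987, -0.163, -0.0], [-0.163, 0.987, 0.0], [0.0, 0.0, -1.0]]
contact_force: [0.8, 0.3, -0.3]
gripper_width: 1.006
```

Call:
{"op": "step_arm", "data": {
  "series": [
    [[-15.2,-44.2,0],0],
    [[-15.2,-44.2,0],0],
    [[-15.2,-44.2,0],0],
    [[-15.2,-44.2,0],0],
    [[-15.2,-44.2,0],0]
  ]
}}

```text
clock: 1.6
eef_pos: [0.4115, 0.0089, 0.3014]
tcp_rot: [[-0.987, -0.162, -0.0], [-0.162, 0.987, 0.0], [0.0, 0.0, -1.0]]
contact_force: [0.4, 0.7, -0.5]
gripper_width: 1.003
```

Call:
{"op": "step_arm", "data": {
  "series": [
    [[-15.2,-44.2,0],0],
    [[-15.2,-44.2,0],0],
    [[-15.2,-44.2,0],0],
    [[-15.2,-44.2,0],0],
    [[0,0,0],0]
  ]
}}

```text
clock: 2.1
eef_pos: [0.5008, -0.1577, 0.2992]
tcp_rot: [[-0.987, -0.158, -0.003], [-0.158, 0.987, 0.001], [0.003, 0.001, -1.0]]
contact_force: [0.8, 1.0, -0.6]
gripper_width: 1.005
```

Call:
{"op": "step_arm", "data": {
  "series": [
    [[-12,-35,0],0],
    [[-10,-30,0],0],
    [[-10,-21,0],0],
    [[0,0,0],0],
    [[0,0,0],0]
  ]
}}

```text
clock: 2.6
eef_pos: [0.5452, -0.2327, 0.3011]
tcp_rot: [[-0.987, -0.163, -0.001], [-0.163, 0.987, 0.001], [0.001, 0.001, -1.0]]
contact_force: [-0.4, 0.1, -0.4]
gripper_width: 0.997
```

Run:
```python
from h import *
w=shot('wrist','w1'); o=observe(); print(o['eef_pos'],o['tcp_rot'][:,1],o['q'])
c,v=ray(w,[[320,240],[330,240]]); print(c,v,w['k1'])
```

```text
[ 0.54515864 -0.23238449  0.30159984] [-1.63158049e-01  9.86599890e-01  3.29726410e-04] [-3.44089275e+01  2.44730266e+01  6.07939066e+01  8.55336755e-03
  9.47514730e+01 -1.33798471e+02]
[ 0.48163493 -0.24399296  0.48211585] [[ 0.24210139  0.03493409 -0.96974181]
 [ 0.2379896   0.05996429 -0.9697104 ]] -0.08297081989184013
```

View pics/w1.png

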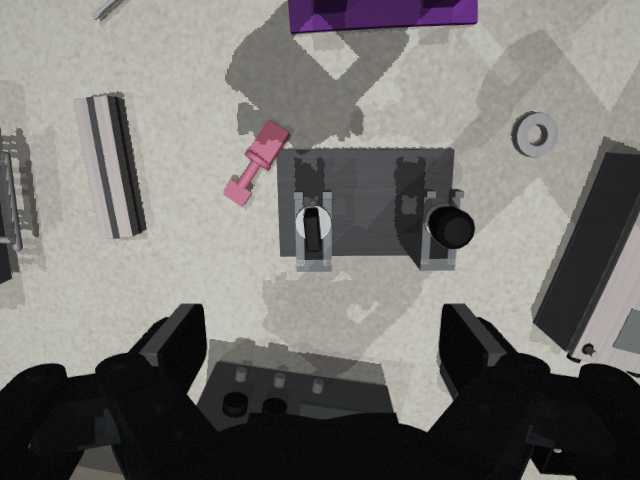

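The wrist view shows the blade key's grip at about (313,228) on its collar (313,222), the round key at (450,228), and no obstacle close by. I'll fit the grip model to the black silhouette.

```bash
cat > fitkey.py <<'E'
from h import *
from scipy.optimize import minimize
from scipy.spatial.transform import Rotation as Ro
S=8
def hull(d,pts,x0,y0,sh):
    p=(proj(d,pts)-[x0,y0]+.5)*S
    m=np.zeros(sh,np.uint8); cv2.fillConvexPoly(m,cv2.convexHull(p.astype(np.float32)).round().astype(np.int32),1); return m
box=np.array([[a*.015,b*.006,c*.022] for a in(-1,1) for b in(-1,1) for c in(-1,1)])
th=np.arange(0,6.28,.2); ring=lambda z:np.c_[.017*np.cos(th),.017*np.sin(th),0*th+z]
E
python3 - <<'E'
from fitkey import *
d=load('w1'); x0,y0,w,h=280,190,70,90
g=d['frame'][y0:y0+h,x0:x0+w].astype(np.float32)
G=cv2.resize(g,(w*S,h*S),interpolation=cv2.INTER_LINEAR)
m=((G.max(2)<38)).astype(np.uint8)
n,l,st,_=cv2.connectedComponentsWithStats(m); k=l[(230-y0)*S,(313-x0)*S]; print(k,st[k]); m=(l==k).astype(np.uint8)
def cost(p):
    R=Ro.from_euler('ZYX',[p[2],p[3],p[4]]).as_matrix()
    c=np.array([p[0],p[1],.120])
    H=hull(d,c+(box+[0,0,.028])@R.T,x0,y0,m.shape)
    return (H^m).sum()/m.sum()+ .3*(p[3]**2+p[4]**2)
best=None
for yaw in(.0,.16,.3):
  r=minimize(cost,[.555,-.242,yaw,0,0],method='Nelder-Mead',options=dict(initial_simplex=np.array([[.555,-.242,yaw,0,0]]+[[.555+.006*(i==0),-.242+.006*(i==1),yaw+.1*(i==2),.05*(i==3),.05*(i==4)] for i in range(5)]),maxiter=600))
  print(r.fun,r.x.round(4))
  if best is None or r.fun<best.fun:best=r
p=best.x;R=Ro.from_euler('ZYX',p[2:]).as_matrix();c=np.array([p[0],p[1],.12])
V=np.clip(G[:,:,::-1]*1.5,0,255).astype(np.uint8).copy()
for pts,col in((c+(box+[0,0,.028])@R.T,(0,0,255)),(c+(ring(.006))@R.T,(0,255,0))):
  H=hull(d,pts,x0,y0,m.shape); cs,_=cv2.findContours(H,0,1); cv2.drawContours(V,cs,-1,col,1)
cs,_=cv2.findContours(m,0,1); cv2.drawContours(V,cs,-1,(255,0,255),1)
cv2.imwrite('pics/k1.png',V[:600])
E
```

```text
0 [     0      0    560    720 380533]
0.8167507250011361 [ 0.5701 -0.2227 -0.3577  0.1275 -0.2132]
0.8334625115903991 [ 0.5582 -0.2554  0.3809  0.222   0.1273]
0.8310365501894851 [ 0.5589 -0.2531  0.2577  0.1261  0.1535]
```

View pics/k1.png

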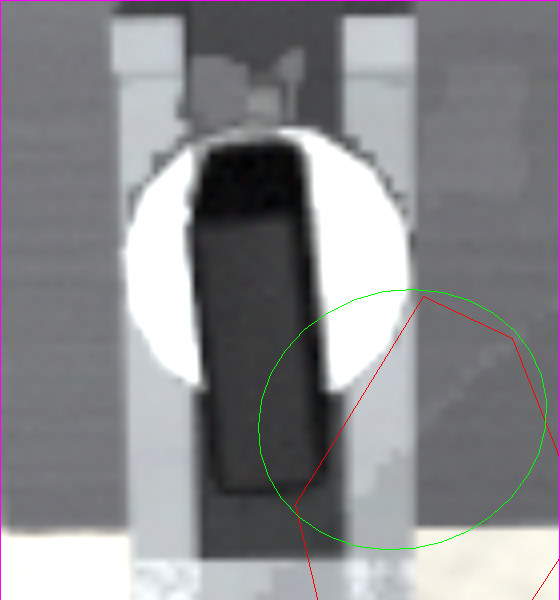

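Run:
```python
from h import *
d=load('w1')
f=lambda P:np.array(P)/8+[279.5,189.5]
print('collar',atz(d,f([[267,266]]),.126), 'diam',np.ptp(atz(d,f([[125,262],[410,262]]),.126),axis=0))
c=atz(d,f([[192,218],[293,213],[323,488],[218,492]]),.170);print(c,c.mean(0))
e=(c[2]+c[3]-c[0]-c[1]);print('yaw',np.degrees(np.arctan2(e[1],e[0])),np.linalg.norm(e)/2,np.linalg.norm(c[1]-c[0]))
```

```text
collar [[ 0.55543061 -0.2402714   0.126     ]] diam [0.00530173 0.03237684 0.        ]
[[ 0.5426691  -0.24894142  0.17      ]
 [ 0.54052554 -0.2390016   0.17      ]
 [ 0.56836021 -0.23142123  0.17      ]
 [ 0.57052859 -0.24200681  0.17      ]] [ 0.55552086 -0.24034277  0.17      ]
yaw 14.607462952273355 0.02877726352179171 0.010168324855370925
```

Call:
{"op": "step_arm", "data": {
  "series": [
    [[0,0,0],-0.091],
    [[-8,-10.2,30],0],
    [[0,0,40],0],
    [[0,0,40],0],
    [[0,0,30],0]
  ],
  "jaw": 0.3
}}

```text
clock: 3.15
eef_pos: [0.5548, -0.2396, 0.1597]
tcp_rot: [[-0.968, -0.252, -0.001], [-0.252, 0.968, 0.001], [0.001, 0.001, -1.0]]
contact_force: [0.5, -0.5, -0.1]
gripper_width: 0.647
```

Call:
{"op": "step_arm", "data": {
  "series": [
    [[0,0,20],0],
    [[0,0,10],0],
    [[0,0,0],0],
    [[0,0,0],0],
    [[0,0,0],0]
  ]
}}

```text
clock: 3.65
eef_pos: [0.5563, -0.2414, 0.133]
tcp_rot: [[-0.968, -0.252, 0.002], [-0.252, 0.968, -0.001], [-0.002, -0.002, -1.0]]
contact_force: [-0.1, 0.0, 1.0]
gripper_width: 0.653
```

Call:
{"op": "step_arm", "data": {
  "series": [
    [[0,0,2],0],
    [[0,0,0],0],
    [[0,0,0],0],
    [[0,0,0],0],
    [[0,0,0],0]
  ],
  "jaw": -1,
  "newtons": 70
}}

```text
clock: 4.15
eef_pos: [0.5558, -0.2412, 0.1299]
tcp_rot: [[-0.968, -0.252, 0.0], [-0.252, 0.968, -0.0], [-0.0, -0.0, -1.0]]
contact_force: [-1.4, 1.9, 3.5]
gripper_width: 0.097
```

Call:
{"op": "step_arm", "data": {
  "series": [
    [[0,0,0],0],
    [[0,0,0],0],
    [[0,0,0],0],
    [[0,0,0],0],
    [[0,0,0],0]
  ]
}}

```text
clock: 4.65
eef_pos: [0.5559, -0.2412, 0.1299]
tcp_rot: [[-0.968, -0.252, 0.0], [-0.252, 0.968, -0.0], [-0.0, -0.0, -1.0]]
contact_force: [-0.6, 1.8, 5.6]
gripper_width: 0.094
```

Call:
{"op": "step_arm", "data": {
  "series": [
    [[0,0,-5],0],
    [[0,0,-10],0],
    [[0,0,-15],0],
    [[0,0,-20],0],
    [[0,0,-20],0]
  ]
}}

```text
clock: 5.15
eef_pos: [0.5556, -0.2413, 0.2005]
tcp_rot: [[-0.968, -0.251, -0.0], [-0.251, 0.968, -0.0], [0.0, 0.0, -1.0]]
contact_force: [0.7, -0.3, -1.0]
gripper_width: 0.094
```

Call:
{"op": "step_arm", "data": {
  "series": [
    [[0,0,-25],0],
    [[0,0,-25],0],
    [[0,0,-25],0],
    [[0,0,-15],0],
    [[0,0,0],0]
  ]
}}

```text
clock: 5.65
eef_pos: [0.5562, -0.2416, 0.2919]
tcp_rot: [[-0.968, -0.251, 0.003], [-0.251, 0.968, -0.003], [-0.003, -0.003, -1.0]]
contact_force: [-1.2, 0.6, -2.3]
gripper_width: 0.097
```

Run:
```python
from h import *
w=shot('wrist','w2'); s=shot('scene','s2'); o=observe(); print(o['eef_pos'],o['tcp_rot'],o['q'],o['gripper_width'])
p=proj(s,[o['eef_pos']])[0];print(p); p=p.astype(int)
A=cv2.resize(s['frame'][p[1]-50:p[1]+70,max(p[0]-50,0):p[0]+50],(400,480),interpolation=cv2.INTER_CUBIC)
B=cv2.resize(w['frame'][180:,160:480],(400,375))
im=np.zeros((480,800,3),np.uint8);im[:,:400]=A;im[:375,400:]=B;cv2.imwrite('pics/c2.png',np.clip(im[:,:,::-1]*1.3,0,255))
```

```text
[ 0.5555451  -0.24118138  0.28883682] [[-9.67885124e-01 -2.51391668e-01 -7.84394749e-04]
 [-2.51392049e-01  9.67885248e-01  4.30052389e-04]
 [ 6.51092518e-04  6.13431913e-04 -9.99999600e-01]] [-3.45359713e+01  2.64387921e+01  5.97308664e+01 -5.19301900e-03
  9.38813330e+01 -1.39096214e+02] 0.09123463866534562
[207.24869248 235.4757026 ][ WARN:0@8.766] global loadsave.cpp:1063 imwrite_ Unsupported depth image for selected encoder is fallbacked to CV_8U.
```

View pics/c2.png

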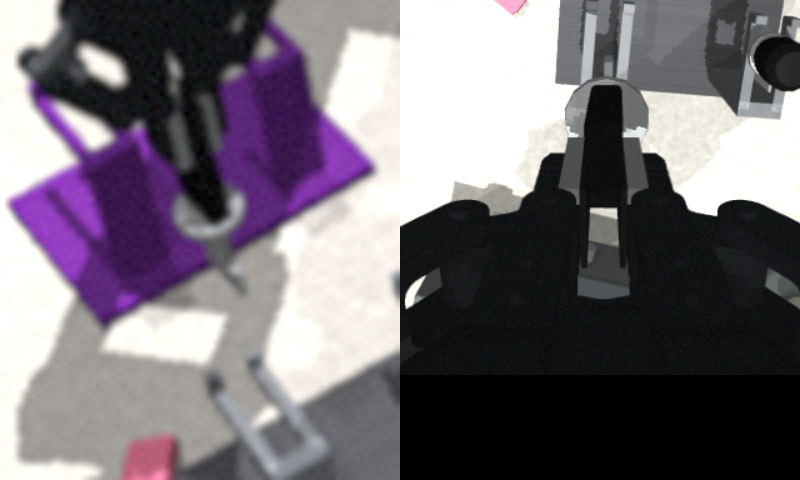

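The key is off the hook and upright between the pads, with the collar centred at crop (607,108). Next is the move towards the fastener.

Call:
{"op": "step_arm", "data": {
  "series": [
    [[-3,22,0],0],
    [[-3,42,0],0],
    [[-3,44,0],0],
    [[-3,44,0],0],
    [[-3,44,0],0]
  ]
}}

```text
clock: 6.25
eef_pos: [0.5199, -0.0461, 0.2882]
tcp_rot: [[-0.968, -0.251, -0.002], [-0.251, 0.968, 0.001], [0.002, 0.001, -1.0]]
contact_force: [0.7, -0.4, -1.6]
gripper_width: 0.103
```

Call:
{"op": "step_arm", "data": {
  "series": [
    [[-3,44,0],0],
    [[-3,44,0],0],
    [[-3,44,0],0],
    [[-3,36,0],0],
    [[0,20,0],0]
  ]
}}

```text
clock: 6.75
eef_pos: [0.4841, 0.1396, 0.2884]
tcp_rot: [[-0.967, -0.254, -0.002], [-0.254, 0.967, 0.0], [0.002, 0.001, -1.0]]
contact_force: [0.2, -1.0, -1.7]
gripper_width: 0.096
```

Call:
{"op": "step_arm", "data": {
  "series": [
    [[0,0,0],-0.133],
    [[0,0,0],-0.133],
    [[0,0,0],-0.133],
    [[0,0,0],-0.133],
    [[0,0,0],-0.133]
  ]
}}

```text
clock: 7.25
eef_pos: [0.4848, 0.1372, 0.2882]
tcp_rot: [[-0.602, -0.798, -0.002], [-0.798, 0.602, -0.0], [0.002, 0.002, -1.0]]
contact_force: [0.4, -0.4, -1.6]
gripper_width: 0.096
```

Call:
{"op": "step_arm", "data": {
  "series": [
    [[0,0,0],-0.133],
    [[0,0,0],-0.133],
    [[0,0,0],0],
    [[0,0,0],0],
    [[0,0,0],0]
  ]
}}

```text
clock: 7.75
eef_pos: [0.4851, 0.1372, 0.2891]
tcp_rot: [[-0.379, -0.926, -0.001], [-0.926, 0.379, -0.0], [0.0, 0.001, -1.0]]
contact_force: [0.7, -0.1, -1.3]
gripper_width: 0.096
```

Run:
```python
from h import *
w=shot('wrist','w3'); o=observe(); print(o['eef_pos'],o['tcp_rot'][:,:2],o['q'])
print(proj(w,[[.508,.193,.095]]))
```

```text
[0.48518304 0.13720825 0.28921975] [[-3.77978863e-01 -9.25814068e-01]
 [-9.25814187e-01  3.77978951e-01]
 [ 2.66321296e-04  4.74055565e-04]] [ 2.45647051e+00  1.23964082e+01  7.88515009e+01 -2.53268590e-03
  8.87831419e+01 -1.55334926e+02]
[[323.10981654 269.94276353]]
```

View pics/w3.png

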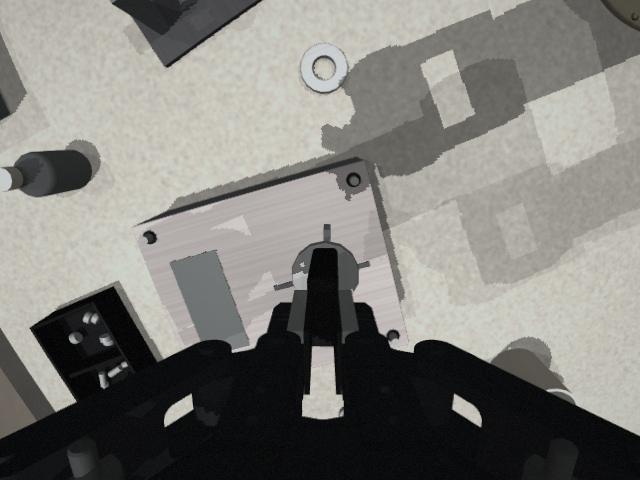

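The collar hides the fastener. The marks are visible at (285,286) and (364,265), and the blade end at (327,233). I'll back off 60 mm for a clear view.

Call:
{"op": "step_arm", "data": {
  "series": [
    [[20,0,0],0],
    [[25,0,0],0],
    [[15,0,0],0],
    [[0,0,0],0],
    [[0,0,0],0]
  ]
}}

```text
clock: 8.3
eef_pos: [0.4629, 0.0819, 0.2896]
tcp_rot: [[-0.377, -0.926, 0.0], [-0.926, 0.377, 0.0], [-0.0, -0.0, -1.0]]
contact_force: [-0.3, 0.6, -1.8]
gripper_width: 0.098
```

Run:
```python
from h import *
w=shot('wrist','w4'); o=observe(); print(o['eef_pos'],o['tcp_rot'][:,:2])
g=cv2.resize(w['frame'][140:250,260:400],(784,616),interpolation=cv2.INTER_CUBIC)[:600,:,::-1]
cv2.imwrite('pics/c4.png',g)
```

```text
[0.4629112  0.08209271 0.28946988] [[-3.76515290e-01 -9.26410401e-01]
 [-9.26410370e-01  3.76515296e-01]
 [-2.49902616e-04  2.63471796e-05]]
```

View pics/c4.png

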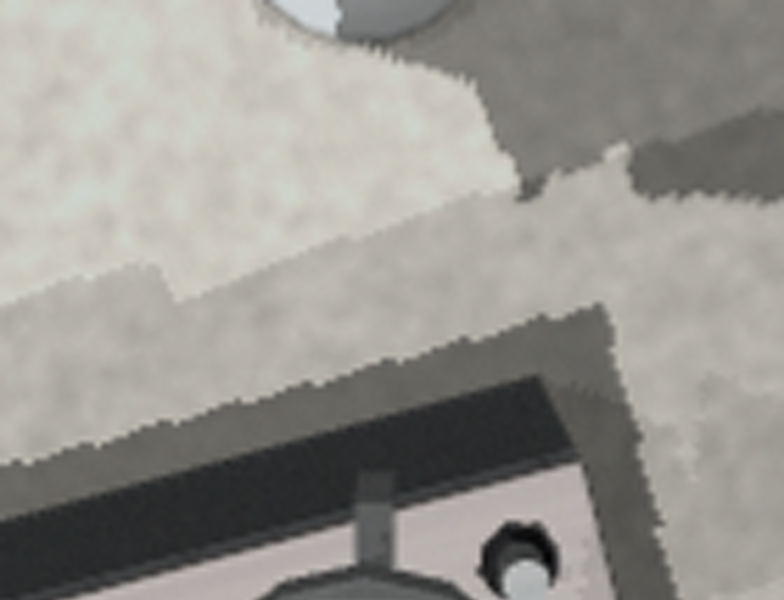

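The image's up direction is tool +x, so I moved the wrong way. I'll go back past the slot along −x.

Call:
{"op": "step_arm", "data": {
  "series": [
    [[-25,0,0],0],
    [[-40,0,0],0],
    [[-45,0,0],0],
    [[-35,0,0],0],
    [[-15,0,0],0]
  ]
}}

```text
clock: 8.85
eef_pos: [0.5232, 0.2335, 0.2885]
tcp_rot: [[-0.373, -0.928, -0.001], [-0.928, 0.373, 0.0], [-0.0, 0.001, -1.0]]
contact_force: [0.1, -0.1, -1.9]
gripper_width: 0.094
```

Call:
{"op": "step_arm", "data": {
  "series": [
    [[0,0,0],0],
    [[0,0,0],0],
    [[0,0,0],0],
    [[0,0,0],0],
    [[0,0,0],0]
  ]
}}

```text
clock: 9.35
eef_pos: [0.5229, 0.2294, 0.2898]
tcp_rot: [[-0.377, -0.926, 0.0], [-0.926, 0.377, 0.0], [-0.0, -0.0, -1.0]]
contact_force: [-0.8, 0.1, -2.4]
gripper_width: 0.092
```

Run:
```python
from h import *
w=shot('wrist','w5'); o=observe(); print(o['eef_pos'],o['tcp_rot'][:,:2])
p=proj(w,[[.508,.193,.095]])[0]; print(p); x,y=int(p[0])-50,int(p[1])-30; print('crop',x,y)
g=cv2.resize(w['frame'][y:y+80,x:x+100],(800,640),interpolation=cv2.INTER_CUBIC)[:600,:,::-1]
cv2.imwrite('pics/c5.png',g)
```

```text
[0.52290051 0.22946502 0.289753  ] [[-3.76730777e-01 -9.26322711e-01]
 [-9.26322772e-01  3.76730829e-01]
 [-2.07398118e-04 -3.43938376e-04]]
[323.42168322 168.94855384]
crop 273 138
```

View pics/c5.png

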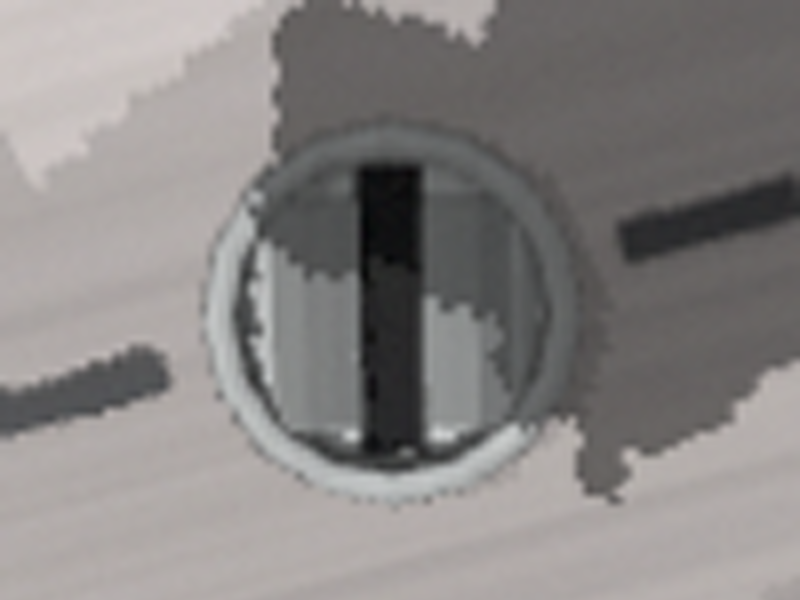

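The fastener and its slot are clear. In the crop the slot floor runs from (390,165) to (393,452), with marks ending at (168,368) and (622,240). I'll compute the slot pose and compare the predicted blade tip with the image.

Run:
```python
from h import *
d=load('w5'); f=lambda P:np.array(P)/8+[272.5,137.5]
c=atz(d,f([[390,165],[393,452]]),.095);e=c[0]-c[1];print('slot',c.mean(0),np.linalg.norm(e),np.degrees(np.arctan2(e[1],e[0])))
b=atz(d,f([[391,312]]),.1);print('boss',b)
m=atz(d,f([[0,408],[165,368],[622,240],[800,195]]),.092);e=m[0]-m[2];print('marks',m,np.degrees(np.arctan2(e[1],e[0])))
T=np.array([.5229,.22947,.28975]);R=np.array([[-.3767,-.9263,0],[-.9263,.3767,0],[0,0,-1.]])
for x in(-15,0,15): print(x,proj(d,T+R@np.array([x,0,62])/1e3), proj(d,T+R@np.array([x,-2,62])/1e3))
print('collar',proj(d,[T+R@np.array([x,y,4])/1e3 for x,y in((17,0),(0,17),(0,-17))]))
y0,x0=190,270
cv2.imwrite('pics/c6.png',cv2.resize(np.clip(d['frame'][y0:y0+100,x0:x0+110].astype(float)*1.6,0,255).astype(np.uint8),(660,600),interpolation=cv2.INTER_CUBIC)[:,:,::-1])
```

```text
slot [0.51230183 0.19860536 0.095     ] 0.033678524980054615 -111.60045473014324
boss [[0.51227046 0.19840769 0.1       ]]
marks [[0.56031944 0.19185965 0.092     ]
 [0.54009017 0.19498798 0.092     ]
 [0.48400422 0.20150305 0.092     ]
 [0.46256626 0.20448057 0.092     ]] -7.201880400015112
-15 [[323.74406669 268.49101415]] [[320.65933186 268.49258786]]
0 [[323.74854181 246.1543856 ]] [[320.61530725 246.15613282]]
15 [[323.75237936 223.11667965]] [[320.57087287 223.11861074]]
collar [[324.09152132 243.4677774 ]
 [358.29614976 276.55022868]
 [289.85572129 276.58822606]]
```

View pics/c6.png

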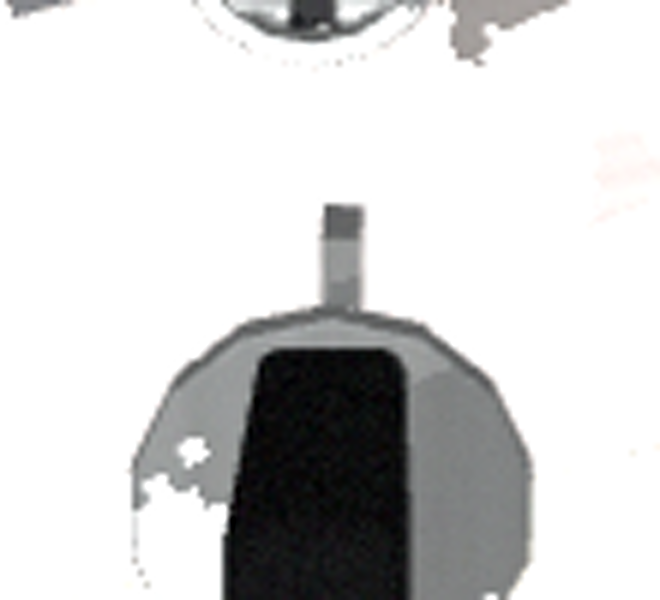

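Call:
{"op": "step_arm", "data": {
  "series": [
    [[15,-2,0],0],
    [[18.2,-1.9,20],0],
    [[0,0,35],0],
    [[0,0,35],0],
    [[0,0,15],0]
  ]
}}

```text
clock: 9.9
eef_pos: [0.5127, 0.1971, 0.1815]
tcp_rot: [[-0.377, -0.926, -0.004], [-0.926, 0.377, -0.001], [0.002, 0.004, -1.0]]
contact_force: [0.6, 0.2, -1.7]
gripper_width: 0.1
```

Call:
{"op": "step_arm", "data": {
  "series": [
    [[0,0,6],0],
    [[0,0,0],0],
    [[0,0,0],0],
    [[0,0,0],0],
    [[0,0,0],0]
  ]
}}

```text
clock: 10.4
eef_pos: [0.5144, 0.1977, 0.1793]
tcp_rot: [[-0.376, -0.927, 0.001], [-0.927, 0.376, 0.0], [-0.001, -0.001, -1.0]]
contact_force: [-0.6, -0.5, -1.6]
gripper_width: 0.102
```

Run:
```python
from h import *
w=shot('wrist','w7'); s=shot('scene','s7'); o=observe(); T=o['eef_pos'];R=o['tcp_rot'];print(T,R[:,:2],o['contact_force'],o['wrist_torque'])
print('pred tip-centre px', proj(w,T+R@[-.0005,.0021,.062]),'slot',proj(w,[.5123,.1986,.095]))
p=proj(s,[[.5123,.1986,.107]])[0].astype(int)
A=cv2.resize(s['frame'][p[1]-35:p[1]+25,p[0]-20:p[0]+20],(400,600),interpolation=cv2.INTER_CUBIC)
B=cv2.resize(w['frame'][180:330,270:370],(400,600),interpolation=cv2.INTER_CUBIC)
cv2.imwrite('pics/c7.png',np.hstack([A,B])[:,:,::-1])
```

```text
[0.51417427 0.19770874 0.17892177] [[-3.76085052e-01 -9.26584865e-01]
 [-9.26585059e-01  3.76085241e-01]
 [-4.03916704e-04 -6.15477307e-04]] [ 1.00170196  0.0421824  -1.06386475] [ 0.04580068 -0.00276117 -0.02546184]
pred tip-centre px [[327.28082497 246.51608906]] slot [[326.96120377 237.66603717]]
```

View pics/c7.png

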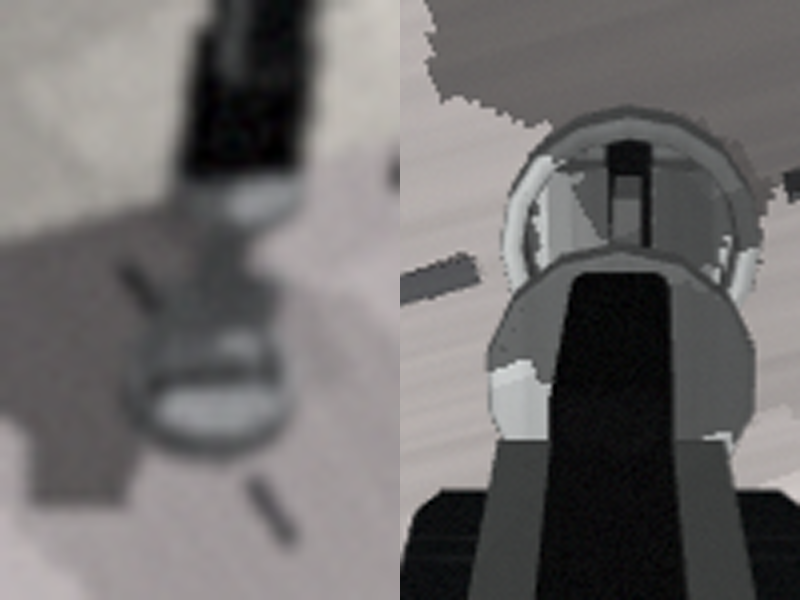

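The blade is centred over the slot in both views, so I'll insert it.

Call:
{"op": "step_arm", "data": {
  "series": [
    [[0,0,5],0],
    [[0,0,5],0],
    [[0,0,5],0],
    [[0,0,3],0],
    [[0,0,0],0]
  ]
}}

```text
clock: 11.0
eef_pos: [0.5138, 0.1976, 0.1599]
tcp_rot: [[-0.376, -0.927, -0.001], [-0.927, 0.376, -0.0], [0.001, 0.001, -1.0]]
contact_force: [-0.3, 0.7, -2.6]
gripper_width: 0.097
```

Call:
{"op": "step_arm", "data": {
  "series": [
    [[0,0,1],0],
    [[0,0,1],0],
    [[0,0,0],0],
    [[0,0,0],0],
    [[0,0,0],0]
  ]
}}

```text
clock: 11.5
eef_pos: [0.5141, 0.1977, 0.1586]
tcp_rot: [[-0.376, -0.927, 0.0], [-0.927, 0.376, 0.0], [-0.0, -0.0, -1.0]]
contact_force: [0.2, 0.2, -1.8]
gripper_width: 0.097
```

Call:
{"op": "step_arm", "data": {
  "series": [
    [[0,0,1],0],
    [[0.2,0.05,0],0.1],
    [[0.2,0.05,0],0.1],
    [[0.2,0.05,0],0.1],
    [[0,0,0],0]
  ]
}}

```text
clock: 12.0
eef_pos: [0.5136, 0.1972, 0.1574]
tcp_rot: [[-0.634, -0.774, -0.0], [-0.774, 0.634, -0.0], [0.0, 0.0, -1.0]]
contact_force: [-0.4, -0.2, -1.6]
gripper_width: 0.095
```

Call:
{"op": "step_arm", "data": {
  "series": [
    [[0.2,0.05,0],0.1],
    [[0.2,0.05,0],0.1],
    [[0.2,0.05,0],0.1],
    [[0.2,0.05,0],0.1],
    [[0,0,0],0]
  ]
}}

```text
clock: 12.5
eef_pos: [0.5128, 0.1968, 0.1574]
tcp_rot: [[-0.884, -0.468, -0.0], [-0.468, 0.884, -0.0], [0.0, 0.0, -1.0]]
contact_force: [0.3, -0.7, -3.0]
gripper_width: 0.099
```

Call:
{"op": "step_arm", "data": {
  "series": [
    [[0.2,0.05,0],0.1],
    [[0.2,0.05,0],0.1],
    [[0.2,0.05,0],0.1],
    [[0.2,0.05,0],0.1],
    [[0,0,0],0]
  ]
}}

```text
clock: 13.0
eef_pos: [0.512, 0.1967, 0.1574]
tcp_rot: [[-0.996, -0.088, -0.0], [-0.088, 0.996, -0.0], [0.0, -0.0, -1.0]]
contact_force: [-0.9, 0.1, -2.5]
gripper_width: 0.097
```

Call:
{"op": "step_arm", "data": {
  "series": [
    [[0.2,0.05,0],0.1],
    [[0.2,0.05,0],0.1],
    [[0.2,0.05,0],0.1],
    [[0,0,0],0],
    [[0,0,0],0]
  ]
}}

```text
clock: 13.5
eef_pos: [0.5114, 0.1969, 0.1574]
tcp_rot: [[-0.978, 0.208, -0.0], [0.208, 0.978, -0.0], [0.0, -0.0, -1.0]]
contact_force: [-0.2, -1.0, -2.0]
gripper_width: 0.1
```

Run:
```python
from h import *
w=shot('wrist','w8'); s=shot('scene','s8'); o=observe(); T=o['eef_pos'];R=o['tcp_rot'];print(T,np.degrees(np.arctan2(-R[1,0],-R[0,0])),o['contact_force'],o['wrist_torque'])
p=proj(s,[[.5123,.1986,.107]])[0].astype(int)
A=cv2.resize(s['frame'][p[1]-35:p[1]+25,p[0]-20:p[0]+20],(400,600),interpolation=cv2.INTER_CUBIC)
B=cv2.resize(w['frame'][180:330,270:370],(400,600),interpolation=cv2.INTER_CUBIC)
cv2.imwrite('pics/c8.png',np.hstack([A,B])[:,:,::-1])
```

```text
[0.51147216 0.19688464 0.15746897] -12.094609556529631 [-0.70367145 -0.2101606  -2.50468968] [-0.06950393  0.08128453  0.05296504]
```

View pics/c8.png

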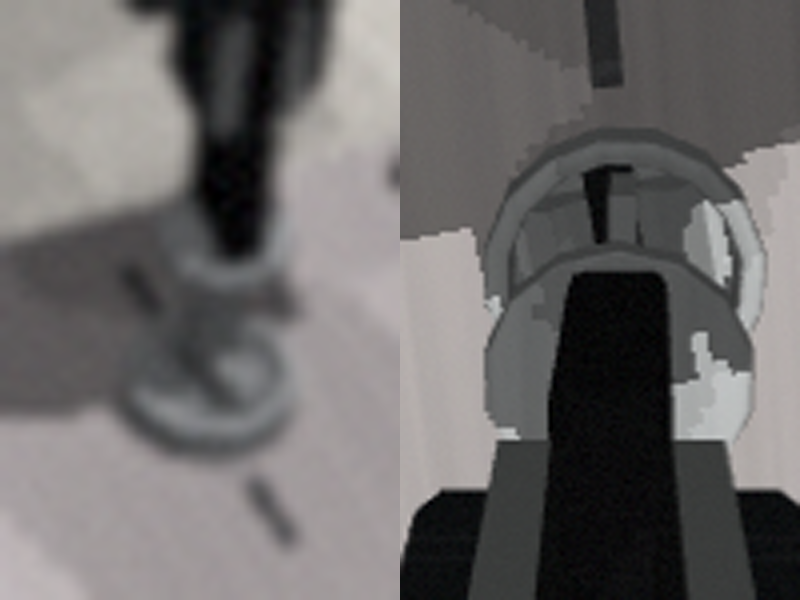

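The slot edge looks parallel to the mark, and the blade is pressing against the slot wall at about 0.05 N m. By reckoning the fastener is at about 1.53. I'll nudge it a little further, then push.

Call:
{"op": "step_arm", "data": {
  "series": [
    [[0.1,0,0],0.04],
    [[0,0,0],0],
    [[0,0,0.5],0],
    [[0,0,0.5],0],
    [[0,0,0],0]
  ]
}}

```text
clock: 14.1
eef_pos: [0.5116, 0.197, 0.1568]
tcp_rot: [[-0.968, 0.251, 0.001], [0.251, 0.968, 0.0], [-0.001, 0.0, -1.0]]
contact_force: [-0.3, -1.5, 0.3]
gripper_width: 0.097
```

Call:
{"op": "step_arm", "data": {
  "series": [
    [[0,0,1],0],
    [[0,0,1],0],
    [[0,0,1],0],
    [[0,0,0],0],
    [[0,0,0],0]
  ]
}}

```text
clock: 14.6
eef_pos: [0.512, 0.197, 0.1546]
tcp_rot: [[-0.968, 0.252, 0.002], [0.252, 0.968, 0.0], [-0.002, 0.001, -1.0]]
contact_force: [-0.3, -0.7, 7.6]
gripper_width: 0.096
```

Call:
{"op": "step_arm", "data": {
  "series": [
    [[0,0,1],0],
    [[0,0,1],0],
    [[0,0,0],0],
    [[0,0,0],0],
    [[0,0,0],0]
  ]
}}

```text
clock: 15.1
eef_pos: [0.5122, 0.1971, 0.1529]
tcp_rot: [[-0.968, 0.252, 0.003], [0.252, 0.968, 0.0], [-0.003, 0.001, -1.0]]
contact_force: [-1.3, -0.4, 9.3]
gripper_width: 0.097
```

Call:
{"op": "step_arm", "data": {
  "series": [
    [[0,0,1],0],
    [[0,0,1],0],
    [[0,0,1],0],
    [[0,0,0],0],
    [[0,0,0],0]
  ]
}}

```text
clock: 15.6
eef_pos: [0.5124, 0.1971, 0.1503]
tcp_rot: [[-0.968, 0.252, 0.004], [0.252, 0.968, 0.001], [-0.003, 0.002, -1.0]]
contact_force: [-1.1, 0.4, 11.7]
gripper_width: 0.097
```

Call:
{"op": "step_arm", "data": {
  "series": [
    [[0,0,1],0],
    [[0,0,1],0],
    [[0,0,1],0],
    [[0,0,0],0],
    [[0,0,0],0]
  ]
}}

```text
clock: 16.1
eef_pos: [0.5139, 0.1973, 0.1498]
tcp_rot: [[-0.968, 0.252, 0.009], [0.252, 0.968, 0.001], [-0.008, 0.004, -1.0]]
contact_force: [-1.6, 0.2, 25.8]
gripper_width: 0.098
```

The cover has met its stop: the force jumped to 26 N after about 6 mm of travel. The load has pushed the TCP about 2.5 mm in +x, so I'll trim that out and ease the push slightly.

Call:
{"op": "step_arm", "data": {
  "series": [
    [[1,0,-0.5],0],
    [[1,0,-0.3],0],
    [[0,0,0],0],
    [[0,0,0],0],
    [[0,0,0],0]
  ]
}}

```text
clock: 16.6
eef_pos: [0.5119, 0.1977, 0.15]
tcp_rot: [[-0.968, 0.252, 0.008], [0.252, 0.968, 0.001], [-0.008, 0.003, -1.0]]
contact_force: [-1.1, -0.3, 21.6]
gripper_width: 0.1
```

Run:
```python
from h import *
w=shot('wrist','w9'); o=observe(); T=o['eef_pos'];R=o['tcp_rot'];print(T,R,o['contact_force'],o['wrist_torque'])
print('tip',T+R@[-.0005,.0021,.062])
# mark line & boss in wrist image: print dark segments on rows over the mark and slot
g=cv2.cvtColor(w['frame'],cv2.COLOR_RGB2GRAY)
for r in range(186,246,6): print(r,g[r,305:345].tolist())
print(proj(w,[[.5123,.1986,.089],[.484,.2015,.086],[.4946,.2008,.089]]))
```

```text
[0.5118747  0.19767396 0.15001376] [[-0.96779344  0.25160398  0.00844296]
 [ 0.25162114  0.96782528  0.00101771]
 [-0.00791525  0.00310936 -0.99996384]] [-0.78540124  0.1894363  20.81410495] [-0.14255809  0.14436795  0.0772068 ]
tip [0.51341043 0.19964368 0.08802649]
186 [86, 85, 83, 84, 85, 87, 83, 38, 38, 39, 37, 39, 38, 36, 39, 63, 84, 85, 84, 85, 87, 88, 87, 85, 85, 82, 83, 85, 86, 85, 85, 87, 87, 88, 85, 88, 85, 84, 85, 85]
192 [99, 94, 85, 85, 84, 86, 88, 81, 37, 37, 40, 43, 46, 44, 45, 52, 88, 98, 93, 84, 87, 89, 87, 85, 86, 84, 83, 84, 85, 87, 88, 87, 86, 87, 87, 85, 85, 84, 84, 85]
198 [103, 102, 99, 98, 98, 100, 101, 101, 82, 46, 44, 46, 46, 43, 39, 39, 47, 83, 85, 84, 85, 85, 87, 87, 85, 83, 83, 82, 83, 87, 85, 85, 86, 86, 86, 86, 84, 84, 84, 83]
204 [101, 102, 101, 100, 99, 99, 99, 97, 88, 87, 87, 83, 83, 80, 84, 84, 82, 83, 84, 85, 83, 84, 86, 87, 86, 86, 84, 83, 83, 84, 83, 86, 85, 86, 86, 87, 87, 85, 84, 84]
210 [100, 103, 101, 100, 99, 96, 84, 84, 86, 90, 87, 86, 84, 83, 83, 83, 82, 84, 83, 84, 83, 84, 84, 87, 86, 86, 86, 84, 83, 82, 85, 85, 84, 85, 86, 87, 87, 87, 85
[... 224 characters left out ...]
7, 13, 14, 20, 38, 51, 50, 49, 51, 68, 75, 86, 86, 84, 86, 85, 82, 75, 73, 75, 82, 83, 85, 85, 87, 87, 89, 88]
228 [68, 65, 64, 63, 62, 64, 61, 60, 61, 43, 12, 5, 16, 14, 15, 38, 76, 77, 77, 76, 77, 76, 75, 76, 76, 75, 75, 73, 72, 72, 73, 74, 74, 75, 73, 72, 74, 74, 73, 71]
234 [82, 84, 85, 78, 79, 75, 74, 75, 77, 76, 69, 14, 7, 10, 16, 42, 82, 81, 81, 84, 82, 80, 68, 74, 74, 77, 76, 74, 73, 74, 72, 75, 74, 75, 84, 127, 127, 127, 127, 137]
240 [85, 85, 84, 86, 85, 76, 77, 75, 75, 77, 74, 71, 17, 36, 38, 53, 63, 64, 63, 62, 61, 63, 63, 45, 73, 75, 75, 76, 76, 75, 73, 73, 75, 76, 74, 87, 128, 130, 129, 128]
[[324.01929484 244.66067938]
 [317.0897113  199.93355688]
 [320.30393571 217.29791253]]
```

The mark edge and the slot edge run parallel in the image, both at about 0.17 px per row. The tip is within 2 mm of the slot centre and the push is about 21 N. I'm handing in.

```bash
python3 -c "
from workcell import finish_job,observe
print(finish_job()); o=observe(); print(o['clock'],o['eef_pos'],o['contact_force'],o['gripper_width'])"
```

```text
the job is handed in; nothing more can be done
None
the job is handed in; nothing more can be done
```

The job is handed in, about 17 s into the 51 s allowed. No verdict came back, so the result rests on my own checks before hand-in.

**What I did:** I lifted the blade key straight up off the rack's right-hand (-y) hook and put its blade in the fastener slot. I turned the fastener clockwise with the cover still up, then pushed the cover down to its stop. I finished holding the key with 70 N grip and about 21 N of push.

**Last checks:**
- **Fastener angle:** the slot edge and the mark edge were parallel in the wrist image. By reckoning the fastener is at about 1.57 rad.
- **Blade position:** the tip was about 1.5 mm from the slot centre by calculation.
- **Cover:** it went down about 6 mm, and the force then rose sharply as it met the stop.
- **Key in the grip:** the opening was steady at about 0.10. The key was tilted about 1.5°, well inside the 0.2 rad limit.

**What went wrong or was left unchecked:**
- My first attempt to fit the key's outline automatically failed, so I picked its corners by hand.
- I moved the wrong way once while looking for a clear view of the slot. It touched nothing.
- The push moved the tool about 2.5 mm sideways, and I corrected that before handing in.
- I had used all 12 picture views, so the pressed-down state was checked from numbers and pixel values only. I did not look again at the round key or the other bench items at the end.

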